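# Put the stool-leg kit right

## Task

The kit tray, the one with rims at the ends of its lanes, should hold three walnut leg stubs of the same length, but one of them is too short. Swap it: lay the short one centred in a free lane of the stock rack (the one without rims), resting in the notches of both strips, and lay the stub from the stock that matches the other two in the place it left in the kit, in its notches and clear of the rims. Leave the other stubs in their racks and do not disturb the sharpening stone and the folding rule.

Things in the scene. Friction and masses are not known exactly. Their poses are not given: they have to be found in the camera images.
- kit_tray: fixed plywood tray, 210 x 148 mm, on feet. Origin: centre of underside, z up. Two notched strips (12 mm thick) along its x at y = -30 and +30 mm carry 3 stubs lying along its own y, lanes 70 mm apart in x. Notch peaks: 39 mm above the bench, 20 mm either side of a lane. Rims (tops 38 mm above the bench) close the lane ends, 136 mm apart inside. Between the strips: 48 mm free above the floor, which is 16 mm above the bench
- stock_rack: fixed rack: two notched strips like the tray's, 204 mm long at its y = -30 and +30 mm, joined by two low runners at the ends (x = +-96 mm); no floor, no rims. Three lanes 70 mm apart along its own x, stubs lie along its own y. Origin: centre of underside, z up. The middle lane is empty at the start
- leg_1_mid (a point): one of the leg stubs that start in the kit tray: round turned walnut stool-leg stub, 38 mm diameter (slightly slimmer waist), 118 mm long, lying on its side. The point is its centre, on its axis; its own y axis runs along the stub, x and z may be rolled any way about it.
- leg_2_mid (a point): one of the leg stubs that start in the kit tray: round turned walnut stool-leg stub, 38 mm diameter (slightly slimmer waist), 118 mm long, lying on its side. The point is its centre, on its axis; its own y axis runs along the stub, x and z may be rolled any way about it.
- leg_odd_mid (a point): the wrong stub, in the kit tray at the start, in any of its lanes: round turned walnut stool-leg stub, 38 mm diameter (slightly slimmer waist), 88 mm long, lying on its side. The point is its centre, on its axis; its own y axis runs along the stub, x and z may be rolled any way about it.
- leg_spare_mid (a point): stub of the right length, in the stock rack at the start: round turned walnut stool-leg stub, 38 mm diameter (slightly slimmer waist), 118 mm long, lying on its side. The point is its centre, on its axis; its own y axis runs along the stub, x and z may be rolled any way about it.
- leg_other_mid (a point): another stub in the stock rack, also too short for the kit: round turned walnut stool-leg stub, 38 mm diameter (slightly slimmer waist), 104 mm long, lying on its side. The point is its centre, on its axis; its own y axis runs along the stub, x and z may be rolled any way about it.
- bench_stone: dark sharpening stone, a flat block 62 x 150 x 20 mm lying on the bench behind the racks, a bystander; origin at the centre of its underside, long along its own y
- folding_rule: folded wooden rule 27 x 150 x 16 mm lying on the bench, a bystander; origin at the centre of its underside, long along its own y
- kit_lane_1 (a point): centre of lane 1 of the kit tray: where the centre of a stub comes to rest, 46 mm above the bench; lane 1 is at the kit tray's own -x side, 3 at +x; axes as the kit tray's
- kit_lane_2 (a point): centre of lane 2 of the kit tray: where the centre of a stub comes to rest, 46 mm above the bench; lane 1 is at the kit tray's own -x side, 3 at +x; axes as the kit tray's
- kit_lane_3 (a point): centre of lane 3 of the kit tray: where the centre of a stub comes to rest, 46 mm above the bench; lane 1 is at the kit tray's own -x side, 3 at +x; axes as the kit tray's
- stock_lane_1 (a point): centre of lane 1 of the stock rack: where the centre of a stub comes to rest, 46 mm above the bench; lane 1 is at the stock rack's own -x side, 3 at +x; axes as the stock rack's
- stock_lane_2 (a point): centre of lane 2 of the stock rack: where the centre of a stub comes to rest, 46 mm above the bench; lane 1 is at the stock rack's own -x side, 3 at +x; axes as the stock rack's
- stock_lane_3 (a point): centre of lane 3 of the stock rack: where the centre of a stub comes to rest, 46 mm above the bench; lane 1 is at the stock rack's own -x side, 3 at +x; axes as the stock rack's
Not all that is in view belongs to the job. Leave any blue look-alike of the part that bears leg_odd_mid alone.

How it is judged:
On the way:
1. the short stub is lifted out of the kit tray (z of leg_odd_mid in the frame of kit_tray above 0.08 m), for 0.1 s.
At the end, for the whole second after the job is handed in: The three 118 mm stubs lie in the kit tray's three lanes, centres within 14 mm of the lane centres; the 88 mm and the 104 mm stub lie in lanes of the stock rack, centres within 16 mm of the lane centres; each is parallel to its lane within 0.1 rad, and all are at rest and released ((distance between leg_spare_mid and kit_lane_1 below 0.014 m or distance between leg_spare_mid and kit_lane_2 below 0.014 m or distance between leg_spare_mid and kit_lane_3 below 0.014 m) and angle between the y axis of each of leg_spare_mid, leg_1_mid, leg_2_mid and the y axis of kit_tray, either way round below 0.1 rad and (distance between leg_odd_mid and stock_lane_1 below 0.016 m or distance between leg_odd_mid and stock_lane_2 below 0.016 m or distance between leg_odd_mid and stock_lane_3 below 0.016 m) and angle between the y axis of each of leg_odd_mid, leg_other_mid and the y axis of stock_rack, either way round below 0.1 rad and (distance between leg_1_mid and kit_lane_1 below 0.014 m or distance between leg_1_mid and kit_lane_2 below 0.014 m or distance between leg_1_mid and kit_lane_3 below 0.014 m) and (distance between leg_2_mid and kit_lane_1 below 0.014 m or distance between leg_2_mid and kit_lane_2 below 0.014 m or distance between leg_2_mid and kit_lane_3 below 0.014 m) and (distance between leg_other_mid and stock_lane_1 below 0.016 m or distance between leg_other_mid and stock_lane_2 below 0.016 m or distance between leg_other_mid and stock_lane_3 below 0.016 m) and linear speed of each of leg_1, leg_2, leg_odd, leg_spare, leg_other below 0.02 m/s); the robot touches nothing.
It fails at once if the sharpening stone is pushed more than 30 mm (distance of bench_stone from where it was at the start of the episode above 0.03 m).
It fails at once if the folding rule is pushed more than 30 mm (distance of folding_rule from where it was at the start of the episode above 0.03 m).
It also fails if it takes over 45 s, if anything falls off the work surface, if the arm or the gripper's body presses on something with over 40 N, if the wrist force passes 120 N, or if a joint passes its speed limit or range.

## Robot

A 7-joint arm with a two-finger parallel gripper is mounted at the origin on a cart in front of the work surface, level with it; the furniture and walls round the work are solid. World frame = base frame: x ahead of the robot, y to its left, z up, the work surface at z = 0. Lengths are in m, angles in rad, forces in N, time in s.
With the tool pointing down it reaches from about 0.425 to 0.925 m from the base axis. Payload 6.8 kg.
Tool frame: the origin (TCP) lies between the finger pads; the fingertips stand 22 mm ahead of it and the grasp point (between the pads) lies 3 mm ahead of it; z points along the fingers, y is the direction in which the jaws open and shut (so a half turn about z gives the same grasp; the last joint's range is limited). The gripper opens to 85 mm and grips with 20 to 120 N. Pads are 22 mm wide; open, the fingers measure 114 mm over their backs; the gripper's body (76 mm by 85 mm) begins 54 mm behind the grasp point. The pads swing forward as they close: fully open they stand 13 mm farther back than shut.
Start: joints at [-1.404, 0.477, 0.022, 1.555, -0.011, 1.109, -0.083], TCP at [0.183, 0.65, 0.253] pointing down, gripper open.
Joint ranges: [-2.96, 2.96], [-0.34, 2.1], [-1.41, 1.46], [0.24, 2.44], [-1.37, 4.51], [0.17, 1.92], [-2.96, 2.96]. Speed limits (rad/s): [2.39, 2.39, 3.14, 3.14, 3.14, 3.14, 3.14].

## Interface

Orientations are given as a unit quaternion [w, x, y, z].
In Python, from station import bot gives the robot as it stands. The module is installed in compiled form; this text tells all that it offers.
- The arm moves only by the tool drive_tool, never from a script. Its argument "series" is one flat list of numbers, 7 for each row, row after row: the opening, from -1 (shut) to 1 (fully open), then the shift along the tool's x, y, z in mm, then the turn, a rotation vector about the tool's x, y, z in rad. In form: [jaw, x, y, z, wx, wy, wz, jaw, x, y, z, wx, wy, wz, ...]. A call has 1 to 12 rows; each row shifts and turns the commanded pose from where the row before left it, along the tool's axes as they then stand; what a row does not reach is not made up. A row lasts 1/8 s, in which the tool goes at most 62.5 mm and 10.7 degrees, less where a joint would pass 70% of its speed; a pose out of reach is approached as far as the arm can. A call with a gripper value outside its range is refused whole. The fingers move at their own pace and stop on an object; "force" is the grip in N (left out, the last holds). Time passes only in rows, so rows that do not move let the fingers close. It gives the time, the measured TCP pose, the force and the opening at its end, in the units of the state.
- bot.get_obs(): the state, without advancing time (a new reading comes with each control period).
- bot.read_camera(name): name is "scene" or "top" or "wrist"; returns a dict with "pixels" (400x640x3 uint8, blue, green, red), "camera_matrix" (3x3 intrinsics, pixels), "rvec" (rotation vector, rad) and "tvec" (3), from world to camera coordinates, as OpenCV has them. Camera axes: x right, y down, z forward; pixel columns grow to the right and rows downward; lengths in m; the calibration is good to about 2 mm. A picture is of the moment at which its call begins. There is no depth.
- bot.hand_in(): hands the job in, once; it reports no verdict.
The state is a dict: "t": time; "q": joint angles; "joint_vel": joint speeds; "joint_torque": joint torques, N m; "eef_pos": TCP position; "tool_rot": TCP orientation; "contact_force": force on the tool from outside, world axes, zero at the start; "torque": the same for the moment, N m; "gripper_width": opening from 0.0 (shut) to 1.0 (fully open).
Only numpy, scipy, OpenCV 4.12 (cv2) and the standard library are available. Lean on these libraries where they do the work, as an engineer would, in place of code of your own. Each camera call takes 0.05 s, during which the arm holds its last target. There are 200 camera calls.

## Working session

There is one attempt and no reset: what is moved stays moved. The work goes in short steps, Python scripts to look and compute and a tool call to move; the robot and the scene stay as the last step left them, time stands still between calls to the robot, and variables do not carry over. Pictures are saved under pics/ and viewed, about 8 in all and at most 12, crops included, and the job is handed in when it is done.

Besides the shell and the picture viewer there is one more tool, called after ">>>" as name(argument=value, ...), one argument or row to a line, values as JSON. drive_tool: Moves the arm, as the interface text tells. Its arguments: {"type":"object","properties":{"series":{"type":"array"},"force":{"type":"number"}},"required":["series"]}

```bash
mkdir -p pics
python3 - <<'E'
from station import bot
import cv2,numpy as np,pickle
o=bot.get_obs();print({k:np.round(v,3) for k,v in o.items()})
for n in("top","scene"):
    r=bot.read_camera(n);cv2.imwrite(f"pics/{n}0.png",r["pixels"]);pickle.dump(r,open(f"{n}0.pkl","wb"))
    print(n,np.round(r["camera_matrix"],1).tolist(),np.round(r["rvec"],3),np.round(r["tvec"],3))
E
```

```text
{'t': np.float64(0.0), 'q': array([-1.404,  0.478,  0.022,  1.556, -0.011,  1.109, -0.083]), 'joint_vel': array([-0.001, -0.   , -0.   ,  0.001, -0.001,  0.   ,  0.   ]), 'joint_torque': array([-1.0000e-03, -5.9646e+01,  1.6080e+00, -2.8120e+01,  1.2000e-02,
        9.0000e-03, -0.0000e+00]), 'eef_pos': array([0.183, 0.649, 0.252]), 'tool_rot': array([-0.   ,  0.137,  0.991, -0.001]), 'contact_force': array([-0.593,  0.043, -0.292]), 'torque': array([ 0.026,  0.008, -0.02 ]), 'gripper_width': np.float64(0.998)}
top [[411.3, 0.0, 322.9], [0.0, 411.3, 208.1], [0.0, 0.0, 1.0]] [ 2.202 -2.167  0.058] [0.095 0.579 1.035]
scene [[415.0, 0.0, 320.5], [0.0, 415.0, 197.8], [0.0, 0.0, 1.0]] [ 2.171 -0.901  0.373] [-0.361  0.387  0.603]
```

View pics/top0.png

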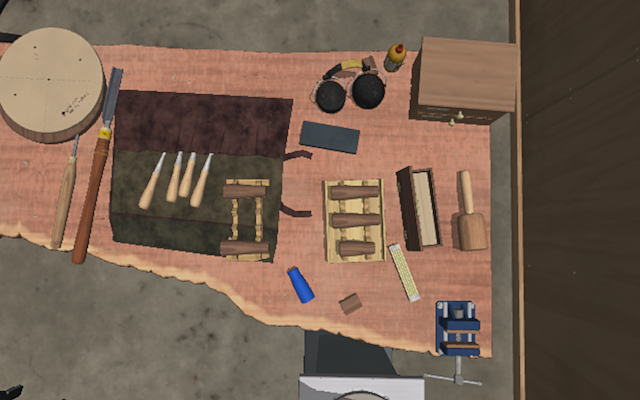

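View pics/scene0.png

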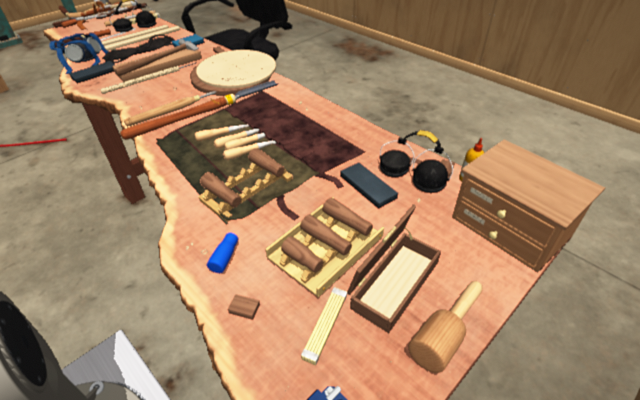

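The top view shows the kit tray near (354,221), with stubs at rows 192, 220 and 248. The stock rack is near (247,220), with stubs at rows 190 and 248. The blue look-alike is at (300,285), the stone at (330,137) and the rule at (403,272). I'll confirm which stub is which in an enlarged crop.

```bash
cat > h.py <<'E'
import cv2,numpy as np,pickle
def ray(r,uv,z):
    R=cv2.Rodrigues(np.array(r["rvec"],float))[0];t=np.array(r["tvec"],float).ravel()
    d=R.T@np.linalg.inv(r["camera_matrix"])@np.array([uv[0],uv[1],1.]);c=-R.T@t
    return c+d*(z-c[2])/d[2]
def proj(r,P): return cv2.projectPoints(np.array(P,float).reshape(-1,1,3),np.array(r["rvec"],float),np.array(r["tvec"],float),np.array(r["camera_matrix"],float),None)[0].reshape(-1,2)
E
python3 - <<'E'
from h import *
r=pickle.load(open("top0.pkl","rb"));im=r["pixels"]
c=cv2.resize(im[170:275,210:400],None,fx=4,fy=4,interpolation=cv2.INTER_CUBIC)
for u in range(210,400,20): cv2.putText(c,str(u),((u-210)*4,10),0,.35,(255,255,255),1);cv2.line(c,((u-210)*4,12),((u-210)*4,18),(255,255,255),1)
for v in range(180,275,20): cv2.putText(c,str(v),(0,(v-170)*4),0,.35,(255,255,255),1)
cv2.imwrite("pics/crop1.png",c)
R=cv2.Rodrigues(r["rvec"])[0];print(np.round(-R.T@r["tvec"],3))
hsv=cv2.cvtColor(im,cv2.COLOR_BGR2HSV)
for p in [(355,192),(355,220),(357,248),(245,190),(245,248),(282,192),(335,215),(330,185)]:print(p,hsv[p[1],p[0]],np.round(ray(r,p,.05),3))
E
```

```text
[0.511 0.094 1.071]
(355, 192) [ 11  98 143] [0.616 0.025 0.05 ]
(355, 220) [ 11  98 146] [0.547 0.025 0.05 ]
(357, 248) [ 11 100 146] [0.478 0.019 0.05 ]
(245, 190) [ 10  99 119] [0.617 0.3   0.05 ]
(245, 248) [ 11  97 144] [0.473 0.296 0.05 ]
(282, 192) [  9 102 168] [0.613 0.207 0.05 ]
(335, 215) [ 11  99 106] [0.558 0.074 0.05 ]
(330, 185) [ 19 101 180] [0.633 0.088 0.05 ]
```

View pics/crop1.png

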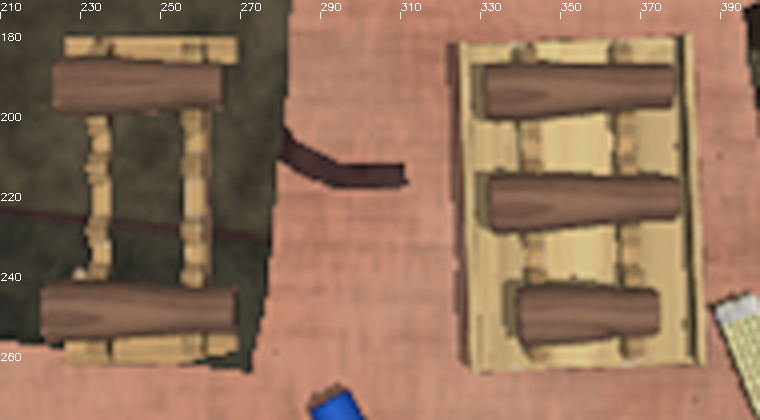

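The crop settles which is which, in the top camera's pixels:
- **Kit stubs:** the rows at 192 (u 331–379) and 220 (u 332–380) are about 48 px long. The row at 248 (u 338–375) is about 37 px, so it is the 88 mm odd one.
- **Stock stubs:** the row at 190 (u 223–266) is about 43 px, so it is the 104 mm one. The row at 248 (u 220–270) is about 49 px, so it is the 118 mm spare.
- **Free stock lane:** the middle one.

Next I fit poses.

```bash
cat >> h.py <<'E'
from scipy.optimize import least_squares
def cyl(x,y,a,L,z=.046,rad=.019):
    d=np.array([np.cos(a),np.sin(a),0]);n=np.array([-np.sin(a),np.cos(a),0]);k=np.array([0,0,1.])
    th=np.linspace(0,2*np.pi,25);c=np.array([x,y,z])
    return np.array([c+s*d*L/2+rad*(np.cos(t)*n+np.sin(t)*k) for s in(-1,1) for t in th])
def fit(r,mask,p0,L,z=.046):
    ys,xs=np.nonzero(mask);m=np.c_[xs,ys].mean(0);C=np.cov(np.c_[xs,ys].T);
    f=8
    def stats(p):
        h=cv2.convexHull(proj(r,cyl(p[0],p[1],p[2],L,z)).astype(np.float32)).reshape(-1,2)
        M=cv2.moments(h.reshape(-1,1,2));c=np.array([M["m10"],M["m01"]])/M["m00"]
        return c,np.array([[M["mu20"],M["mu11"]],[M["mu11"],M["mu02"]]])/M["m00"]
    def res(p):
        c,K=stats(p);g=lambda K:.5*np.arctan2(2*K[0,1],K[0,0]-K[1,1]);dd=g(K)-g(C)
        return np.r_[c-m,20*np.sin(dd)]
    s=least_squares(res,p0,x_scale=[.01,.01,.05]);c,K=stats(s.x)
    return s.x,np.sqrt(np.linalg.eigvalsh(C)[-1]/np.linalg.eigvalsh(K)[-1])
E
python3 - <<'E'
from h import *
r=pickle.load(open("top0.pkl","rb"));im=r["pixels"];hsv=cv2.cvtColor(im,cv2.COLOR_BGR2HSV)
m=((hsv[...,0]<18)&(hsv[...,1]>70)&(hsv[...,2]<158)).astype(np.uint8)
S={"k_top":((331,181,381,203),.118),"k_mid":((330,209,383,231),.118),"odd":((336,238,377,259),.088),"other":((222,182,268,202),.104),"spare":((219,238,271,257),.118)}
for n,((a,b,c,d),L) in S.items():
    q=np.zeros_like(m);q[b:d,a:c]=m[b:d,a:c];k,lab,st,_=cv2.connectedComponentsWithStats(q,connectivity=4);i=1+st[1:,4].argmax();q=lab==i
    g=ray(r,((a+c)/2,(b+d)/2),.046)
    p,sc=fit(r,q,[g[0],g[1],1.57],L);print(n,st[i],np.round(p,4),"len ratio",round(sc,3))
for n,uv,z in[("kit rimL top",(322,180.5),.038),("rimL bot",(326.5,262.5),.038),("rimR top",(381.5,179),.038),("rimR bot",(386,261),.038),
 ("st sL top",(233,181),.035),("st sL bot",(234,258),.035),("st sR top",(257,181),.035),("st sR bot",(258,258),.035)]:print(n,np.round(ray(r,uv,z),4))
E
```

```text
k_top [331 182  48  21 646] [0.6175 0.0309 1.6833] len ratio 0.984
k_mid [332 209  49  20 652] [0.5469 0.0281 1.5703] len ratio 0.984
odd [339 238  36  20 521] [0.4777 0.0224 1.5612] len ratio 0.979
other [223 182  44  20 668] [0.6147 0.304  1.6041] len ratio 0.978
spare [219 238  51  19 753] [0.4755 0.3007 1.6259] len ratio 0.985
kit rimL top [0.6455 0.1082 0.038 ]
rimL bot [0.4398 0.0935 0.038 ]
rimR top [ 0.6516 -0.0419  0.038 ]
rimR bot [ 0.4461 -0.0546  0.038 ]
st sL top [0.6411 0.3342 0.035 ]
st sL bot [0.4468 0.3257 0.035 ]
st sR top [0.642  0.2731 0.035 ]
st sR bot [0.4479 0.2654 0.035 ]
```

>>> drive_tool(
  series=[1,0,0,-30,0,0,0,1,0,0,0,0,0,0],
  force=40,
)

```text
t: 0.35
eef_pos: [0.1835, 0.6508, 0.2854]
tool_rot: [0.0, 0.137, 0.991, 0.002]
contact_force: [-0.0, 0.2, 0.4]
gripper_width: 0.994
```

```bash
cat >> h.py <<'E'
from scipy.spatial.transform import Rotation as Ro
def rows(pos,quat,tgt,yaw,n,jaw):
    """rows to take TCP from pos/quat to tgt, tool down, tool y at world angle yaw (mod pi)"""
    R=Ro.from_quat(np.roll(quat,-1));ty=R.as_matrix()[:,1];d=(yaw-np.arctan2(ty[1],ty[0])+np.pi/2)%np.pi-np.pi/2
    Rt=Ro.from_matrix(np.c_[[np.sin(yaw),-np.cos(yaw),0],[np.cos(yaw),np.sin(yaw),0],[0,0,-1]])
    if ty@Rt.as_matrix()[:,1]<0: Rt=Rt*Ro.from_rotvec([0,0,np.pi])
    w=(R.inv()*Rt).as_rotvec()/n;w=np.round(w,3);out=[];p=np.array(pos,float)
    for i in range(n):
        s=np.round(R.inv().apply((np.array(tgt)-p)/(n-i))*1000,0);out+=[jaw,*s.astype(int).tolist(),*w.tolist()]
        p=p+R.apply(s/1000);R=R*Ro.from_rotvec(w)
    print(out);print(np.round(p,4))
    return out
E
python3 - <<'E'
from h import *
rows([0.1835,0.6508,0.2854],[0,.137,.991,.002],[.53,.30,.32],.042,12,1)
E
```

```text
Traceback (most recent call last):
  File "h.py", line 28, in rows
    Rt=Ro.from_matrix(np.c_[[np.sin(yaw),-np.cos(yaw),0],[np.cos(yaw),np.sin(yaw),0],[0,0,-1]])
  File "scipy/spatial/transform/_rotation.pyx", line 1143, in scipy.spatial.transform._rotation.Rotation.from_matrix
ValueError: Non-positive determinant (left-handed or null coordinate frame) in rotation matrix 0: [[ 0.04198765  0.99911813  0.        ]
 [-0.99911813  0.04198765  0.        ]
 [ 0.          0.         -1.        ]].
```

```bash
sed -i 's/\[np.sin(yaw),-np.cos(yaw),0\]/[-np.sin(yaw),np.cos(yaw),0]/; s/;d=(yaw-np.arctan2.*$//' h.py
python3 - <<'E'
from h import *
rows([0.1835,0.6508,0.2854],[0,.137,.991,.002],[.53,.30,.32],.042,12,1)
E
```

```text
[1, -36, -20, -3, 0.0, -0.0, 0.105, 1, -38, -16, -3, 0.0, -0.0, 0.105, 1, -39, -12, -3, 0.0, -0.0, 0.105, 1, -40, -8, -3, 0.0, -0.0, 0.105, 1, -41, -4, -3, 0.0, -0.0, 0.105, 1, -41, 0, -3, 0.0, -0.0, 0.105, 1, -41, 4, -3, 0.0, -0.0, 0.105, 1, -40, 9, -3, 0.0, -0.0, 0.105, 1, -39, 13, -3, 0.0, -0.0, 0.105, 1, -38, 17, -3, 0.0, -0.0, 0.105, 1, -35, 21, -3, 0.0, -0.0, 0.105, 1, -33, 24, -3, 0.0, -0.0, 0.105]
[0.5298 0.3002 0.3202]
```

>>> drive_tool(
  series=[1,-36,-20,-3,0,0,0.105,1,-38,-16,-3,0,0,0.105,1,-39,-12,-3,0,0,0.105,1,-40,-8,-3,0,0,0.105,1,-41,-4,-3,0,0,0.105,1,-41,0,-3,0,0,0.105,1,-41,4,-3,0,0,0.105,1,-40,9,-3,0,0,0.105,1,-39,13,-3,0,0,0.105,1,-38,17,-3,0,0,0.105,1,-35,21,-3,0,0,0.105,1,-33,24,-3,0,0,0.105],
)

```text
t: 1.85
eef_pos: [0.5309, 0.2969, 0.3196]
tool_rot: [-0.0, 0.697, 0.717, 0.0]
contact_force: [-0.2, -0.4, 0.7]
gripper_width: 0.998
```

Run:
```python
from station import bot
from h import *
o=bot.get_obs();print({k:np.round(o[k],3) for k in("t","q","eef_pos","tool_rot")})
r=bot.read_camera("wrist");pickle.dump(r,open("w1.pkl","wb"));cv2.imwrite("pics/w1.png",r["pixels"])
R=cv2.Rodrigues(r["rvec"])[0];print(np.round(-R.T@r["tvec"],3),np.round(R,2).tolist(),r["camera_matrix"][0,0])
```

```text
{'t': np.float64(1.85), 'q': array([-0.949,  0.328,  0.437,  1.666, -0.148,  1.18 , -0.446]), 'eef_pos': array([0.531, 0.297, 0.32 ]), 'tool_rot': array([-0.   ,  0.697,  0.717,  0.   ])}
[0.528 0.381 0.44 ] [[1.0, 0.03, 0.0], [0.03, -0.95, 0.32], [0.01, -0.32, -0.95]] 338.1660602387055
```

View pics/w1.png

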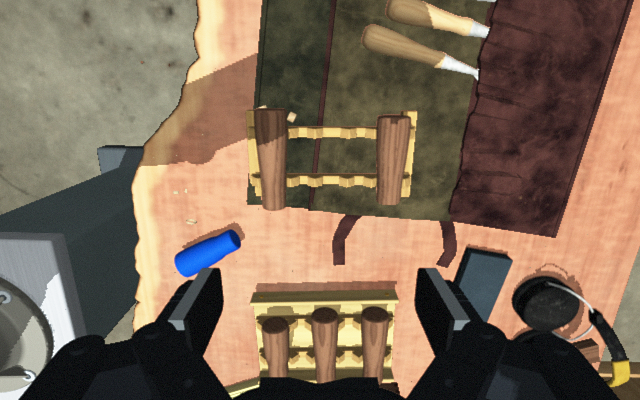

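The wrist view shows the stock rack with the spare at (272,160), the 104 mm stub at (393,160) and the empty middle lane at about u=333. The kit is lower in the picture. I'll enlarge the rack for edge picking.

Run:
```python
from h import *
r=pickle.load(open("w1.pkl","rb"));im=r["pixels"]
c=cv2.resize(im[95:220,235:430],None,fx=4,fy=4,interpolation=cv2.INTER_CUBIC)
for u in range(240,430,20): cv2.putText(c,str(u),((u-235)*4,10),0,.35,(255,255,255),1);cv2.line(c,((u-235)*4,12),((u-235)*4,18),(255,255,255),1)
for v in range(100,220,20): cv2.putText(c,str(v),(0,(v-95)*4),0,.35,(255,255,255),1)
# model overlay: lane centres/stub axes with top-camera stock pose
C=np.array([.5444,.2996]);a=.042;ex=np.array([np.cos(a),np.sin(a)]);ey=np.array([-ex[1],ex[0]])
P=[[*(C+ex*x+ey*y),.039] for y in(-.03,.03) for x in(-.05,-.02,.02,.05)]+[[*(C+ex*x+ey*y),.03] for y in(-.036,.036) for x in(-.102,.102)]
for q in proj(r,P): cv2.circle(c,tuple(int(v) for v in ((q-[235,95])*4+2)),3,(0,0,255),1)
cv2.imwrite("pics/w1c.png",c)
```

```text
(no output)
```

View pics/w1c.png

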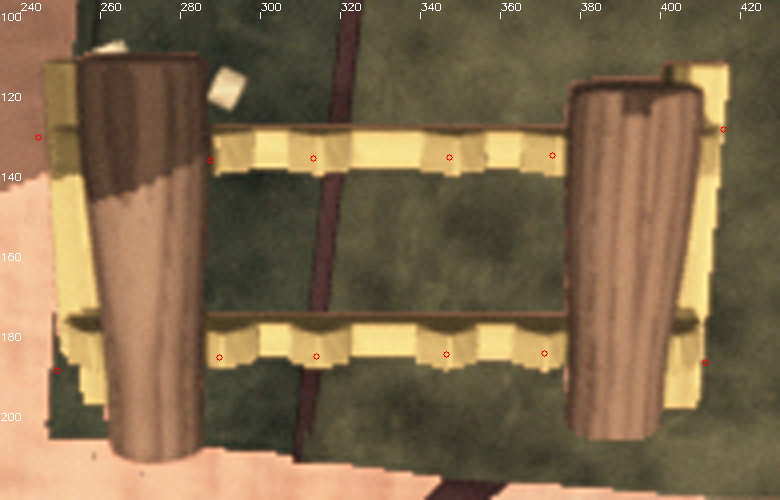

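The model overlay (red) fits the notches within about 1 px across the lanes and about 2 to 3 px along y. I put the stock centre at about (0.5445, 0.302), yaw 0.04. Next I do the same over the kit.

Run:
```python
from h import *
rows([0.5309,0.2969,0.3196],[0,.697,.717,0],[.50,.026,.28],.065,8,.36)
```

```text
[0.36, -34, -5, 5, 0.0, 0.0, -0.005, 0.36, -34, -5, 5, 0.0, 0.0, -0.005, 0.36, -34, -5, 5, 0.0, 0.0, -0.005, 0.36, -33, -5, 5, 0.0, 0.0, -0.005, 0.36, -34, -6, 5, 0.0, 0.0, -0.005, 0.36, -33, -6, 5, 0.0, 0.0, -0.005, 0.36, -34, -6, 5, 0.0, 0.0, -0.005, 0.36, -33, -5, 5, 0.0, 0.0, -0.005]
[0.5002 0.0262 0.2796]
```

>>> drive_tool(
  series=[0.36,-34,-5,5,0,0,-0.005,0.36,-34,-5,5,0,0,-0.005,0.36,-34,-5,5,0,0,-0.005,0.36,-33,-5,5,0,0,-0.005,0.36,-34,-6,5,0,0,-0.005,0.36,-33,-6,5,0,0,-0.005,0.36,-34,-6,5,0,0,-0.005,0.36,-33,-5,5,0,0,-0.005,0.36,0,0,0,0,0,0],
)

```text
t: 3.02
eef_pos: [0.5003, 0.0244, 0.2792]
tool_rot: [-0.0, 0.683, 0.731, -0.0]
contact_force: [0.1, 0.0, -0.8]
gripper_width: 0.684
```

Run:
```python
from station import bot
from h import *
o=bot.get_obs();print({k:np.round(o[k],3) for k in("t","q","eef_pos","tool_rot","gripper_width")})
r=bot.read_camera("wrist");pickle.dump(r,open("w2.pkl","wb"));im=r["pixels"]
C=np.array([.5458,.0263]);a=.065;ex=np.array([np.cos(a),np.sin(a)]);ey=np.array([-ex[1],ex[0]])
P=[[*(C+ex*x+ey*y),.039] for y in(-.03,.03) for x in(-.09,-.05,-.02,.02,.05,.09)]+[[*(C+ex*x+ey*y),.038] for y in(-.068,.068) for x in(-.105,.105)]
pp=proj(r,P);print(np.round(pp).tolist())
u0,v0=230,80
c=cv2.resize(im[v0:v0+150,u0:u0+200],None,fx=4,fy=4,interpolation=cv2.INTER_CUBIC)
for u in range(u0+10,u0+200,20): cv2.putText(c,str(u),((u-u0)*4,10),0,.35,(255,255,255),1)
for v in range(v0+20,v0+150,20): cv2.putText(c,str(v),(0,(v-v0)*4),0,.35,(255,255,255),1)
for q in pp: cv2.circle(c,tuple(int(v) for v in ((q-[u0,v0])*4+2)),3,(0,0,255),1)
for L,x,y,col in((.088,.4765,.0224,(255,0,0)),(.118,.5458,.0263,(0,255,0)),(.118,.6155,.0309,(0,255,0))):
    h=cv2.convexHull(proj(r,cyl(x,y,1.636,L)).astype(np.float32)).reshape(-1,2)
    cv2.polylines(c,[((h-[u0,v0])*4+2).astype(int)],True,col,1)
cv2.imwrite("pics/w2c.png",c)
```

```text
{'t': np.float64(3.025), 'q': array([-0.662,  0.169,  0.557,  1.962, -0.103,  1.039,  0.009]), 'eef_pos': array([0.5  , 0.024, 0.279]), 'tool_rot': array([-0.   ,  0.683,  0.731, -0.   ]), 'gripper_width': np.float64(0.684)}
[[279.0, 196.0], [315.0, 196.0], [341.0, 196.0], [377.0, 196.0], [404.0, 196.0], [440.0, 196.0], [277.0, 142.0], [315.0, 142.0], [343.0, 142.0], [380.0, 142.0], [409.0, 142.0], [446.0, 143.0], [267.0, 227.0], [448.0, 227.0], [261.0, 105.0], [465.0, 105.0]]
```

View pics/w2c.png

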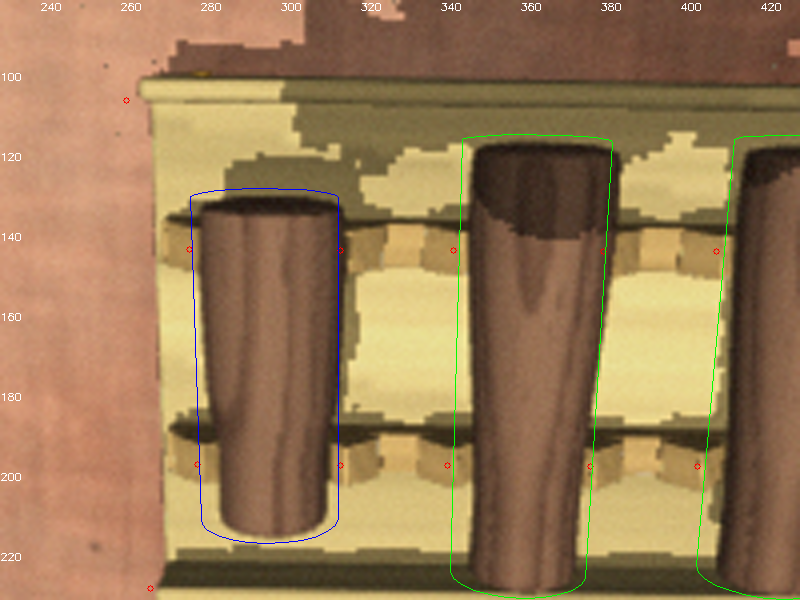

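The outlines show the kit stubs about 2 mm further in +x than the model, so the odd stub is at about (0.478, 0.022). Strips and rims agree in y. I descend, grip and check before lifting.

>>> drive_tool(
  series=[0.36,0,-7,40,0,0,0,0.36,0,-7,40,0,0,0,0.36,-1,-8,40,0,0,0,0.36,0,0,40,0,0,0,0.36,0,0,30,0,0,0,0.36,0,0,25,0,0,0,0.36,0,0,18,0,0,0,0.36,0,0,0,0,0,0,-1,0,0,0,0,0,0,-1,0,0,0,0,0,0,-1,0,0,0,0,0,0,-1,0,0,0,0,0,0],
  force=50,
)

```text
t: 4.58
eef_pos: [0.4779, 0.026, 0.047]
tool_rot: [-0.001, 0.68, 0.733, -0.0]
contact_force: [-4.7, 0.7, 6.1]
gripper_width: 0.432
```

>>> drive_tool(
  series=[-1,0,0,-20,0,0,0,-1,0,0,-30,0,0,0,-1,0,0,-35,0,0,0,-1,0,0,-35,0,0,0,-1,0,0,0,0,0,0,-1,0,0,0,0,0,0],
)

```text
t: 5.32
eef_pos: [0.479, 0.0259, 0.1663]
tool_rot: [0.0, 0.68, 0.734, 0.0]
contact_force: [-0.4, 1.3, -0.0]
gripper_width: 0.432
```

Run:
```python
from station import bot
from h import *
o=bot.get_obs();print({k:np.round(o[k],4) for k in("t","eef_pos","tool_rot","gripper_width","contact_force","torque")})
A=[bot.read_camera(n) for n in("wrist","scene")]
pickle.dump(A,open("a3.pkl","wb"))
w=A[0]["pixels"][180:400,190:450];s=A[1]["pixels"][100:320,240:500]
cv2.imwrite("pics/a3.png",np.hstack([cv2.resize(x,None,fx=1.53,fy=1.53) for x in(w,s)]))
```

```text
{'t': np.float64(5.325), 'eef_pos': array([0.479 , 0.0259, 0.1663]), 'tool_rot': array([0.000e+00, 6.796e-01, 7.336e-01, 4.000e-04]), 'gripper_width': np.float64(0.4319), 'contact_force': array([-0.447 ,  1.3271, -0.0416]), 'torque': array([-0.0078,  0.0009, -0.0033])}
```

View pics/a3.png

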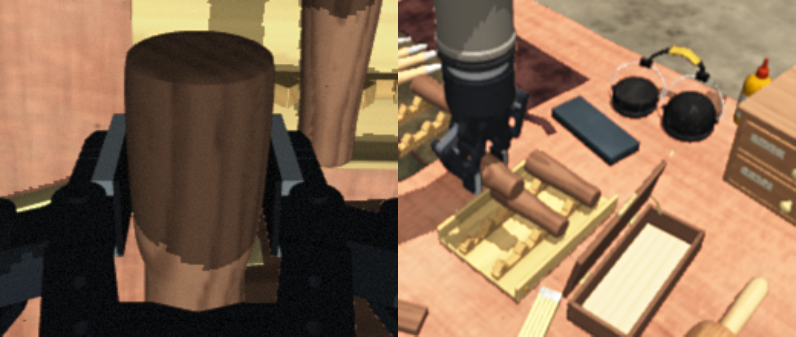

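Run:
```python
from h import *
r=pickle.load(open("a3.pkl","rb"))[0]
T=Ro.from_quat(np.roll([0,.6796,.7336,.0004],-1));p=np.array([.479,.0259,.1663])
th=np.linspace(0,2*np.pi,40)
for d in(-6,-3,0,3):
  for tilt in(0,.1):
    pts=[T.apply(np.array([d/1000+.044*np.cos(tilt)+.019*np.sin(t)*np.sin(tilt),.019*np.cos(t),.003-.044*np.sin(tilt)+.019*np.sin(t)*np.cos(tilt)]))+p for t in th]
    q=proj(r,pts);print(d,tilt,"u",np.round([q[:,0].min(),q[:,0].max()],1),"v",np.round([q[:,1].min(),q[:,1].max()],1))
print("obs u 272..369, v 201..235")
rows([.479,.0259,.1663],[0,.6796,.7336,.0004],[.5455,.306,.17],.042,9,-1)
```

```text
-6 0 u [269.6 368.2] v [197.9 233. ]
-6 0.1 u [268.  369.8] v [197.4 244.4]
-3 0 u [269.2 368.6] v [191.4 224.8]
-3 0.1 u [267.6 370.2] v [190.7 236. ]
0 0 u [268.9 368.9] v [184.8 216.4]
0 0.1 u [267.2 370.6] v [183.9 227.4]
3 0 u [268.5 369.3] v [178.1 207.8]
3 0.1 u [266.8 371. ] v [177.  218.7]
obs u 272..369, v 201..235
[-1, 30, 10, 0, 0.0, -0.0, 0.004, -1, 31, 10, 0, 0.0, -0.0, 0.004, -1, 31, 9, 0, 0.0, -0.0, 0.004, -1, 31, 9, -1, 0.0, -0.0, 0.004, -1, 30, 9, 0, 0.0, -0.0, 0.004, -1, 31, 9, -1, 0.0, -0.0, 0.004, -1, 30, 9, 0, 0.0, -0.0, 0.004, -1, 31, 9, -1, 0.0, -0.0, 0.004, -1, 31, 9, 0, 0.0, -0.0, 0.004]
[0.5452 0.3064 0.1695]
```

The stub is held level, its centre about 6 mm to −y of the TCP. I carry it to stock lane 2, aiming TCP y at about 0.308.

>>> drive_tool(
  series=[-1,31,10,0,0,0,0.004,-1,31,10,0,0,0,0.004,-1,31,9,0,0,0,0.004,-1,31,9,0,0,0,0.004,-1,31,9,0,0,0,0.004,-1,31,9,0,0,0,0.004,-1,31,9,0,0,0,0.004,-1,31,9,0,0,0,0.004,-1,31,9,0,0,0,0,-1,0,0,0,0,0,0,-1,0,0,0,0,0,0],
)

```text
t: 6.8
eef_pos: [0.5448, 0.3079, 0.1651]
tool_rot: [0.0, 0.692, 0.722, -0.001]
contact_force: [-0.4, -0.3, -0.2]
gripper_width: 0.429
```

Run:
```python
from station import bot
from h import *
o=bot.get_obs();print({k:np.round(o[k],4) for k in("t","eef_pos","tool_rot")})
rows(o["eef_pos"],o["tool_rot"],[.5455,.308,.048],.04,6,-1)
```

```text
{'t': np.float64(6.8), 'eef_pos': array([0.5448, 0.3079, 0.1651]), 'tool_rot': array([ 1.000e-04,  6.916e-01,  7.222e-01, -1.200e-03])}
[-1, 0, 0, 20, -0.0, 0.0, 0.001, -1, 0, 0, 19, -0.0, 0.0, 0.001, -1, 0, 0, 20, -0.0, 0.0, 0.001, -1, 0, 0, 19, -0.0, 0.0, 0.001, -1, 0, 0, 20, -0.0, 0.0, 0.001, -1, 0, 1, 19, -0.0, 0.0, 0.001]
[0.5456 0.3077 0.0481]
```

>>> drive_tool(
  series=[-1,0,1,30,0,0,0.005,-1,0,0,30,0,0,0,-1,0,0,25,0,0,0,-1,0,0,15,0,0,0,-1,0,0,10,0,0,0,-1,0,0,5,0,0,0,-1,0,0,0,0,0,0,-1,0,0,0,0,0,0],
)

```text
t: 7.8
eef_pos: [0.5466, 0.3094, 0.052]
tool_rot: [0.0, 0.693, 0.721, 0.001]
contact_force: [-0.1, 0.2, -0.9]
gripper_width: 0.431
```

>>> drive_tool(
  series=[-1,0,0,2,0,0,0,-1,0,0,2,0,0,0,-1,0,0,0,0,0,0],
)

```text
t: 8.18
eef_pos: [0.5461, 0.3093, 0.0477]
tool_rot: [-0.0, 0.693, 0.721, 0.0]
contact_force: [-1.6, -1.1, 4.6]
gripper_width: 0.431
```

>>> drive_tool(
  series=[0.36,0,0,0,0,0,0,0.36,0,0,0,0,0,0,0.36,0,0,0,0,0,0,0.36,0,0,-20,0,0,0,0.36,0,0,-30,0,0,0,0.36,0,-8,-45,0,0,0,0.36,0,-8,-45,0,0,0,0.36,0,-8,-45,0,0,0,0.36,0,-8,-45,0,0,0,0.36,0,0,0,0,0,0],
)

```text
t: 9.43
eef_pos: [0.5158, 0.3086, 0.2826]
tool_rot: [0.0, 0.693, 0.721, 0.004]
contact_force: [0.5, 0.1, -0.7]
gripper_width: 0.679
```

Run:
```python
from station import bot
from h import *
o=bot.get_obs();print({k:np.round(o[k],4) for k in("t","eef_pos","tool_rot","gripper_width")})
r=bot.read_camera("wrist");pickle.dump(r,open("w4.pkl","wb"));im=r["pixels"]
C=np.array([.5455,.302]);a=.04;ex=np.array([np.cos(a),np.sin(a)]);ey=np.array([-ex[1],ex[0]])
P=[[*(C+ex*x+ey*y),.039] for y in(-.03,.03) for x in(-.05,-.02,.02,.05)];u0,v0=230,80
c=cv2.resize(im[v0:v0+150,u0:u0+200],None,fx=4,fy=4,interpolation=cv2.INTER_CUBIC)
for q in proj(r,P): cv2.circle(c,tuple(int(v) for v in ((q-[u0,v0])*4+2)),3,(0,0,255),1)
for L,x,col in((.118,-.07,(0,255,0)),(.088,0,(255,0,0)),(.104,.07,(0,255,0))):
    h=cv2.convexHull(proj(r,cyl(*(C+ex*x),a+np.pi/2,L)).astype(np.float32)).reshape(-1,2)
    cv2.polylines(c,[((h-[u0,v0])*4+2).astype(int)],True,col,1)
cv2.imwrite("pics/w4c.png",c)
```

```text
{'t': np.float64(9.425), 'eef_pos': array([0.5158, 0.3086, 0.2826]), 'tool_rot': array([2.000e-04, 6.933e-01, 7.207e-01, 4.300e-03]), 'gripper_width': np.float64(0.6791)}
```

View pics/w4c.png

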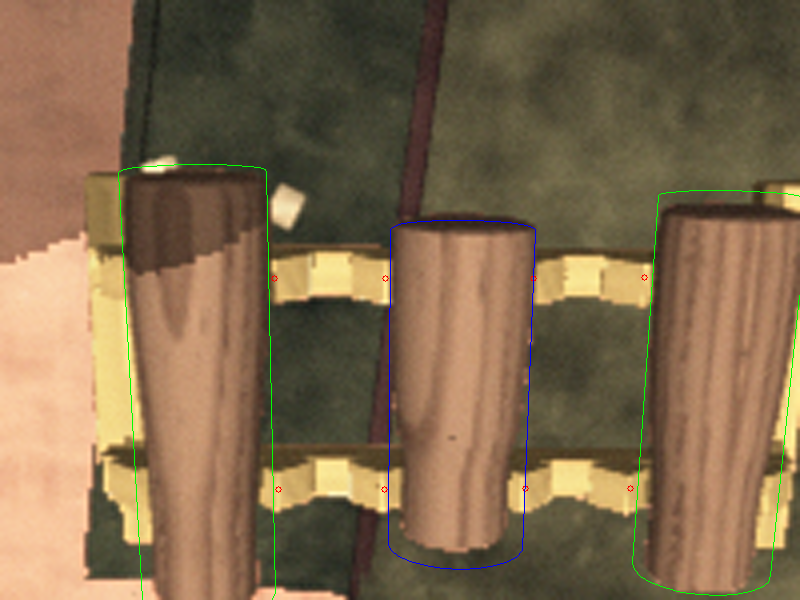

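The odd stub rests in both notches of stock lane 2. Its outline is within about 2 mm of the lane-centre model. Next is the spare at about (0.4756, 0.300).

>>> drive_tool(
  series=[0.36,-3,-14,40,0,0,0,0.36,-3,-14,40,0,0,0,0.36,-3,-13,40,0,0,0,0.36,0,0,40,0,0,0,0.36,0,0,30,0,0,0,0.36,0,0,20,0,0,0,0.36,0,0,15,0,0,0,0.36,0,0,6,0,0,0,0.36,0,0,0,0,0,0],
)

```text
t: 10.6
eef_pos: [0.4736, 0.2972, 0.0462]
tool_rot: [-0.0, 0.693, 0.721, -0.0]
contact_force: [-0.5, -0.0, 0.1]
gripper_width: 0.685
```

>>> drive_tool(
  series=[0.36,1,2,0,0,0,0,-1,0,0,0,0,0,0,-1,0,0,0,0,0,0,-1,0,0,0,0,0,0,-1,0,0,0,0,0,0],
)

```text
t: 11.22
eef_pos: [0.4757, 0.2988, 0.0472]
tool_rot: [-0.0, 0.693, 0.721, 0.001]
contact_force: [-2.0, 0.1, 5.0]
gripper_width: 0.431
```

>>> drive_tool(
  series=[-1,0,0,-20,0,0,0,-1,0,0,-30,0,0,0,-1,0,0,-35,0,0,0,-1,0,0,-35,0,0,0,-1,0,0,0,0,0,0,-1,0,0,0,0,0,0],
)

```text
t: 11.98
eef_pos: [0.475, 0.2983, 0.1658]
tool_rot: [-0.0, 0.693, 0.721, -0.0]
contact_force: [0.1, 0.0, -1.2]
gripper_width: 0.431
```

Run:
```python
from station import bot
from h import *
o=bot.get_obs();print({k:np.round(o[k],4) for k in("t","eef_pos","tool_rot","gripper_width","contact_force","torque")})
r=bot.read_camera("wrist");im=r["pixels"]
cv2.imwrite("pics/a5.png",cv2.resize(im[100:400,190:450],None,fx=2,fy=2))
T=Ro.from_quat(np.roll(o["tool_rot"],-1));p=o["eef_pos"]
th=np.linspace(0,2*np.pi,40)
for d in(-6,-3,0,3,6):
    pts=[T.apply(np.array([d/1000+.059,.019*np.cos(t),.003+.019*np.sin(t)]))+p for t in th]
    q=proj(r,pts);q=(q-[190,100])*2;print(d,"crop u",np.round([q[:,0].min(),q[:,0].max()]),"v",np.round([q[:,1].min(),q[:,1].max()]))
rows(p,o["tool_rot"],[.4777,.0215,.165],.065,9,-1)
```

```text
{'t': np.float64(11.975), 'eef_pos': array([0.475 , 0.2983, 0.1658]), 'tool_rot': array([-2.000e-04,  6.931e-01,  7.208e-01, -3.000e-04]), 'gripper_width': np.float64(0.4309), 'contact_force': array([ 0.0727,  0.0163, -1.1996]), 'torque': array([ 0.0056, -0.0069,  0.0538])}
-6 crop u [156. 361.] v [129. 180.]
-3 crop u [155. 361.] v [115. 162.]
0 crop u [154. 362.] v [101. 144.]
3 crop u [153. 363.] v [ 87. 125.]
6 crop u [152. 364.] v [ 72. 106.]
[-1, -31, -1, 0, -0.0, 0.0, -0.003, -1, -31, -1, 0, -0.0, 0.0, -0.003, -1, -31, -1, 0, -0.0, 0.0, -0.003, -1, -31, -1, 0, -0.0, 0.0, -0.003, -1, -31, -1, 0, -0.0, 0.0, -0.003, -1, -30, -1, 0, -0.0, 0.0, -0.003, -1, -31, -2, 0, -0.0, 0.0, -0.003, -1, -30, -2, 0, -0.0, 0.0, -0.003, -1, -31, -1, 1, -0.0, 0.0, -0.003]
[0.4782 0.0211 0.1649]
```

View pics/a5.png

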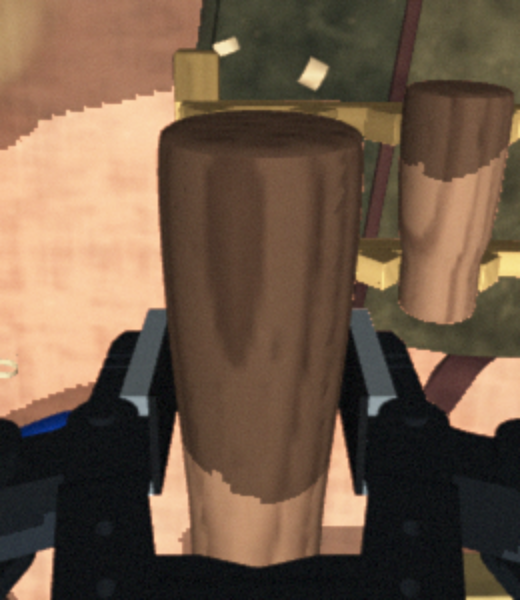

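The spare is held straight, with its end at v 112–158 in the crop. That puts its centre about 2 mm to −y of the TCP. I carry it to kit lane 1, TCP target (0.4777, 0.024).

>>> drive_tool(
  series=[-1,-31,-1,0,0,0,-0.003,-1,-31,-1,0,0,0,-0.003,-1,-31,-1,0,0,0,-0.003,-1,-31,-1,0,0,0,-0.003,-1,-31,-1,0,0,0,-0.003,-1,-30,-1,0,0,0,-0.003,-1,-31,-2,0,0,0,-0.003,-1,-30,-2,0,0,0,-0.003,-1,-28,-1,0,0,0,-0.003,-1,0,0,0,0,0,0,-1,0,0,0,0,0,0],
)

```text
t: 13.4
eef_pos: [0.478, 0.0247, 0.1656]
tool_rot: [-0.0, 0.683, 0.73, -0.001]
contact_force: [0.6, -0.1, -1.2]
gripper_width: 0.432
```

Run:
```python
from station import bot
from h import *
o=bot.get_obs();print({k:np.round(o[k],4) for k in("t","eef_pos","tool_rot")})
rows(o["eef_pos"],o["tool_rot"],[.4777,.024,.085],.065,3,-1)
```

```text
{'t': np.float64(13.4), 'eef_pos': array([0.478 , 0.0247, 0.1656]), 'tool_rot': array([-4.000e-04,  6.833e-01,  7.301e-01, -6.000e-04])}
[-1, 0, 0, 27, -0.0, 0.0, 0.0, -1, 0, 0, 27, -0.0, 0.0, 0.0, -1, -1, 0, 27, -0.0, 0.0, 0.0]
[0.478  0.0237 0.0846]
```

Over the lane. I lower to about z 0.055 and check there.

>>> drive_tool(
  series=[-1,0,0,30,0,0,0,-1,0,0,30,0,0,0,-1,-1,0,25,0,0,0,-1,0,0,15,0,0,0,-1,0,0,10,0,0,0,-1,0,0,2,0,0,0,-1,0,0,0,0,0,0],
)

```text
t: 14.28
eef_pos: [0.4789, 0.0233, 0.0547]
tool_rot: [0.0, 0.683, 0.73, 0.0]
contact_force: [1.0, -0.3, -1.4]
gripper_width: 0.429
```

>>> drive_tool(
  series=[-1,0,0,3,0,0,0,-1,0,0,3,0,0,0,-1,0,0,1,0,0,0,-1,0,0,0,0,0,0],
)

```text
t: 14.78
eef_pos: [0.4784, 0.0232, 0.0476]
tool_rot: [-0.0, 0.683, 0.73, 0.0]
contact_force: [-2.0, 0.0, 4.2]
gripper_width: 0.432
```

Light contact (4 N) at the expected height. I release, rise and check.

>>> drive_tool(
  series=[0.36,0,0,0,0,0,0,0.36,0,0,0,0,0,0,0.36,0,0,0,0,0,0,0.36,0,0,-20,0,0,0,0.36,0,0,-30,0,0,0,0.36,0,5,-45,0,0,0,0.36,0,5,-45,0,0,0,0.36,0,5,-45,0,0,0,0.36,0,5,-45,0,0,0,0.36,0,0,0,0,0,0,0.36,0,0,0,0,0,0],
)

```text
t: 16.15
eef_pos: [0.4979, 0.0246, 0.2766]
tool_rot: [-0.0, 0.683, 0.73, -0.0]
contact_force: [0.3, 0.7, -0.9]
gripper_width: 0.682
```

Run:
```python
from station import bot
from h import *
o=bot.get_obs();print({k:np.round(o[k],4) for k in("t","eef_pos","gripper_width","contact_force")})
r=bot.read_camera("wrist");im=r["pixels"];s=bot.read_camera("scene")["pixels"]
C=np.array([.5475,.0263]);a=.065;ex=np.array([np.cos(a),np.sin(a)]);u0,v0=230,85
c=cv2.resize(im[v0:v0+150,u0:u0+170],None,fx=2.9,fy=2.9,interpolation=cv2.INTER_CUBIC)
for x in(-.07,0):
    h=cv2.convexHull(proj(r,cyl(*(C+ex*x),a+np.pi/2,.118)).astype(np.float32)).reshape(-1,2)
    cv2.polylines(c,[((h-[u0,v0])*2.9+1).astype(int)],True,(0,255,0),1)
s=cv2.resize(s[140:300,190:390],(300,240))
s=cv2.copyMakeBorder(s,0,c.shape[0]-240,0,0,cv2.BORDER_CONSTANT)
cv2.imwrite("pics/w6.png",np.hstack([c,s]))
```

```text
{'t': np.float64(16.15), 'eef_pos': array([0.4979, 0.0246, 0.2766]), 'gripper_width': np.float64(0.6816), 'contact_force': array([ 0.3175,  0.6675, -0.9188])}
```

View pics/w6.png

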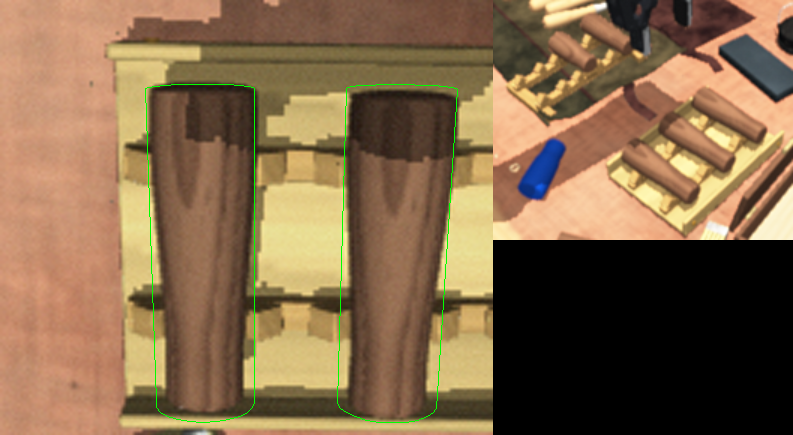

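The spare's outline matches the lane-1 model: it lies in both notches and its ends are clear of the rims, in line with its neighbour. The other two kit stubs, the stock stubs, the stone and the blue stub look unmoved, and the gripper is open and free. Handing in.

```bash
python3 -c "
from station import bot
print(bot.hand_in())"
```

```text
the job is handed in; nothing more can be done
None
```

I swapped the stubs and handed the job in at about 16 s of the 45 s allowed. The hand-in gives no verdict, so these results rest on my own checks.

- **Short stub:** the 88 mm stub went from kit lane 1, or lane 3 if the tray is turned half round (the lane nearest the robot), to the empty middle lane of the stock rack. In the wrist picture after release its outline was within about 2 mm of the lane centre, resting in both notches.
- **Matching stub:** the 118 mm spare went from the stock into the lane the short one left. In the last wrist picture it matched the lane outline within about 2 mm, in both strips and clear of the rims.
- **Forces:** each stub touched down with under 6 N on the wrist. At the end the gripper was open and hovering about 0.28 m above the bench, with about 1 N read at the wrist.
- **Left alone:** in the last pictures I saw no change in the other three stubs, the stone or the blue look-alike. I made no final measurement of them, and the folding rule was only partly in view. No move went near it.

**What disagreed:** the top-camera and wrist-camera estimates of the racks differed by 2 to 3 mm, and I used the wrist view. I gripped the short stub about 6 mm off its centre and corrected for that when placing it.

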